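# Put the soldering consumables back in their organiser

## Robot

A 6-joint arm with a two-finger parallel gripper is mounted at the origin on a cart in front of the work surface, level with it; the furniture and walls round the work are solid. World frame = base frame: x ahead of the robot, y to its left, z up, the work surface at z = 0. Lengths are in m, angles in rad, forces in N, time in s.
With the tool pointing down it reaches from about 0.35 to 0.875 m from the base axis. Payload 15.5 kg.
Tool frame: the origin (TCP) lies at the very end of the fingers, on their centre line; the grasp point (between the pads) lies 19 mm behind it; z points along the fingers, y is the line along which they close (so a half turn about z gives the same grasp; the last joint's range is limited). The gripper opens to 85 mm and grips with 20 to 120 N. Pads are 22 mm wide; open, the fingers measure 114 mm over their backs; the gripper's body (76 mm by 85 mm) begins 54 mm behind the grasp point. The pads swing forward as they close: fully open they stand 13 mm farther back than shut.
Start: joints at [-1.341, 0.494, 1.345, -0, 1.302, -0.096], TCP at [0.2, -0.592, 0.231] pointing down, gripper open.
Joint ranges: [-2.91, 2.91], [-0.82, 2.16], [0.22, 2.67], [-1.22, 4.37], [0.12, 2.79], [-3.08, 3.08]. Speed limits (rad/s): [1.89, 1.89, 2.57, 3.01, 3.01, 3.01].

## Interface

Orientations are given as [roll, pitch, yaw] about the fixed x, y, z axes, in that order (R = Rz(yaw) Ry(pitch) Rx(roll)).
In Python, from rig import robot gives the robot as it stands. The module is installed in compiled form; this text tells all that it offers.
- The arm moves only by the tool step_arm, never from a script. Its argument "increments" is a list of rows, each a list of 4 numbers: the shift along the tool's x, y, z in m, then the turn about the tool's z in degrees. A call has 1 to 8 rows; each row shifts and turns the commanded pose from where the row before left it, along the tool's axes as they then stand; what a row does not reach is not made up. A row lasts 1/12 s, in which the tool goes at most 41.7 mm and 7.16 degrees, less where a joint would pass 70% of its speed; a pose out of reach is approached as far as the arm can. A call with a gripper value outside its range is refused whole. "hand" is the opening in per cent of the stroke, from 0 (shut) to 100 (fully open), set as the call begins (left out, the last holds). The fingers move at their own pace and stop on an object; "force" is the grip in N (left out, the last holds). Time passes only in rows, so rows that do not move let the fingers close. It gives the time, the measured TCP pose, the force, the opening and the grip force at its end, in the units of the state.
- robot.get_state(): the state, without advancing time (a new reading comes with each control period).
- robot.snapshot(name): name is "side" or "top" or "wrist"; returns the picture (384x512x3 uint8, red, green, blue); there is no depth.
- robot.camera_model(name): a dict with "vertical_fov" (degrees; the focal length in pixels is half the picture's height over the tangent of half this angle, whatever the lens; pixels are square), "cx", "cy" (the principal point, pixels), "k1" (the pictures are not rectified: a ray, as slopes to the right and down, at radius r is drawn at 1 + k1 r^2 times it, then the intrinsics apply), "rvec" (rotation vector, rad) and "tvec" (3), from world to camera coordinates, as OpenCV has them. Camera axes: x right, y down, z forward; pixel columns grow to the right and rows downward; lengths in m; the calibration is good to about 2 mm. A picture is of the moment at which its call begins: read the wrist's pose just before it. camera_model takes no time and is no camera call; for the wrist camera it gives the pose at the moment of the call.
- robot.finish_job(): hands the job in; it is judged then, once.
Trained networks look in the newest picture that a camera, given by its name, has taken for a name from the list of things; names that differ only in an ending like _2 or _b are one class to them, and where a whole thing is asked for, a point or a joint stands for the part that bears it (a point fixed in the world has none). Each returns a list of dicts, best first, with "confidence" (0 to 1); they miss things now and then, are a little off and sometimes report something else, mostly with a low value. They report only what shows in the picture. A call takes as long as a camera call.
- robot.boxes_of(camera, thing): "extent" ([centre column, centre row, width, height] in pixels, round what is visible of it).
- robot.regions_of(camera, thing): "mask" (384x512 bool, what is visible of it) and "extent" ([centre column, centre row, width, height] in pixels, round what is visible of it).
The state is a dict: "time": time; "joint_positions": joint angles; "qd": joint speeds; "effort": joint torques, N m; "tcp_pos": TCP position; "tool_rot": TCP orientation; "contact_force": force on the tool from outside, world axes, zero at the start; "moment": the same for the moment, N m; "gripper_width": finger opening in m; "gripper_force": force on a finger pad.
Only numpy, scipy, OpenCV 4.12 (cv2) and the standard library are available. Lean on these libraries where they do the work, as an engineer would, in place of code of your own. Each camera call takes 0.05 s, during which the arm holds its last target. There are 200 camera calls.

## Task

Clear the loose consumables off the bench into the grey organiser: stand the flux bottle in the block with the single narrower hole, the solder reel flat in the block with the single wide hole, lay the tape roll flat over the cross-shaped hub, and put the two small green caps with white filling, wide side up, in the twin holes, one in each. Everything must sit fully down in its place and be let go, and the flux bottle must stay upright the whole time so that it does not leak.

Things in the scene. Friction and masses are not known exactly. Their poses are not given: they have to be found in the camera images.
- flux_bottle_centre (a point): Slim white squeeze bottle with a red pointed nozzle, standing upright. Body a cylinder 41 mm across and about 76 mm high, 112 mm with the nozzle. This point is on its axis, 56 mm above its underside.
- solder_spool_centre (a point): Reel of bright solder wire standing on its flange, axis upright: 55 mm across the flanges, 38 mm high. A short thin wire end sticks out to one side (not in the way). This point is on the reel's axis, 19 mm above its underside.
- cap_a_centre (a point): One of two identical small green cup-shaped caps, with a white filling inside (from above a white disc in a thin green rim), wide side up: 36 mm across the rim at the top, narrower at the foot, 29 mm high. Point on its axis, 14.5 mm above its underside.
- cap_b_centre (a point): The other of the two identical green caps, as cap_a. Point on its axis, 14.5 mm above its underside.
- tape_roll_centre (a point): Roll of tape lying flat: a ring 103 mm across outside, 46 mm high, wall about 12 mm thick, empty core about 78 mm across. Too wide to grasp whole: take it across the wall, one finger in the core. Point at the middle of the core, 23 mm above its underside.
- bottle_well: Grey organiser block 22 mm high with one round rubber-floored hole 52 mm across and 17 mm deep in its middle (hole floor 5 mm above the origin). The four modules (102 mm square) stand two by two, 106 mm apart, on one dark base tray, in any order; each origin is the centre of its underside, 5 mm above the table, z up. Fixed.
- spool_recess: Grey organiser block 22 mm high with one wide round hole 67 mm across and 10 mm deep in its middle (floor 12 mm above the origin). Otherwise as bottle_well.
- cap_pockets: Grey organiser block 22 mm high with two round holes side by side, 44 mm across and 8 mm deep (floor 14 mm above the origin); their centres lie 25 mm either way from the middle along the block's own y. Otherwise as bottle_well.
- tape_hub: Grey organiser block 22 mm high with a flat top and a raised cross-shaped hub in its middle, 60 mm from tip to tip and 14 mm above the top: the core of a tape roll goes over it and the roll rests flat on the top (22 mm above the origin). Otherwise as bottle_well.

How it is judged:
At the end, for the whole second after the job is handed in: Bottle within 10 mm of the middle of the 52 mm hole, reel within 10 mm of the middle of the 67 mm hole, tape roll within 15 mm of the hub's axis, one cap in each twin hole within 12 mm each way; all down on their floors (4 mm), upright within 7 degrees, still and released (horizontal distance between flux_bottle_centre and bottle_well below 0.01 m and z of flux_bottle_centre in the frame of bottle_well between 0.0566 and 0.0646 m and linear speed of each of flux_bottle, solder_spool, tape_roll, cap_a, cap_b below 0.02 m/s and angle between each of flux_bottle_centre, solder_spool_centre, tape_roll_centre, cap_a_centre, cap_b_centre's own z axis and vertical below 0.12 rad and horizontal distance between solder_spool_centre and spool_recess below 0.01 m and z of solder_spool_centre in the frame of spool_recess between 0.0266 and 0.0346 m and horizontal distance between tape_roll_centre and tape_hub below 0.015 m and z of tape_roll_centre in the frame of tape_hub between 0.041 and 0.049 m and x of cap_a_centre in the frame of cap_pockets between -0.012 and 0.012 m and (y of cap_a_centre in the frame of cap_pockets between 0.013 and 0.037 m or y of cap_a_centre in the frame of cap_pockets between -0.037 and -0.013 m) and z of cap_a_centre in the frame of cap_pockets between 0.0241 and 0.0321 m and x of cap_b_centre in the frame of cap_pockets between -0.012 and 0.012 m and (y of cap_b_centre in the frame of cap_pockets between 0.013 and 0.037 m or y of cap_b_centre in the frame of cap_pockets between -0.037 and -0.013 m) and z of cap_b_centre in the frame of cap_pockets between 0.0241 and 0.0321 m and horizontal distance between cap_a_centre and cap_b_centre above 0.03 m); the robot touches nothing.
It fails at once if the flux bottle is tipped by more than 35 degrees (angle between flux_bottle_centre's own z axis and vertical above 0.61 rad).
It also fails if it takes over 120 s, if anything falls off the work surface, if the arm or the gripper's body presses on something with over 40 N, if the wrist force passes 120 N, or if a joint passes its speed limit or range.

## Working session

There is one attempt and no reset: what is moved stays moved. The work goes in short steps, Python scripts to look and compute and a tool call to move; the robot and the scene stay as the last step left them, time stands still between calls to the robot, and variables do not carry over. Pictures are saved under pics/ and viewed, at most 14 in all, crops included, and the job is handed in when it is done.

Besides the shell and the picture viewer there is one more tool, called after "Call:" as a command line: name --pt "numbers of a row" for each row, then --argument value for the rest. step_arm: Moves the arm, as the interface text tells. Its arguments: {"type":"object","properties":{"increments":{"type":"array"},"hand":{"type":"number"},"force":{"type":"number"}},"required":["increments"]}

```bash
mkdir -p pics; cat > h.py <<'E'
import numpy as np, cv2
from rig import robot
def cam(n):
    m=robot.camera_model(n); f=192/np.tan(np.radians(m["vertical_fov"])/2)
    K=np.array([[f,0,m["cx"]],[0,f,m["cy"]],[0,0,1.]]); R=cv2.Rodrigues(np.array(m["rvec"],float))[0]
    return K,np.array([m["k1"],0,0,0,0.]),R,np.array(m["tvec"],float)
def p2w(c,uv,z):
    K,D,R,t=c; x=cv2.undistortPoints(np.array(uv,float).reshape(-1,1,2),K,D).reshape(-1,2)
    d=np.c_[x,np.ones(len(x))]@R; o=-R.T@t
    return (o+d*((z-o[2])/d[:,2])[:,None])[:,:2]
def w2p(c,P):
    K,D,R,t=c; return cv2.projectPoints(np.array(P,float).reshape(-1,1,3),cv2.Rodrigues(R)[0],t,K,D)[0].reshape(-1,2)
E
python3 - <<'E'
from h import *
np.set_printoptions(precision=4,suppress=True)
for n in ["top","side","wrist"]:
    im=robot.snapshot(n); cv2.imwrite(f"pics/{n}0.png",im[:,:,::-1])
    K,D,R,t=cam(n); print(n,K[0,0],D[0],-R.T@t,R[2])
Z=dict(flux_bottle_centre=.056,solder_spool_centre=.038,cap_a_centre=.029,tape_roll_centre=.046,bottle_well=.027,spool_recess=.027,cap_pockets=.027,tape_hub=.027)
c=cam("top")
for k,z in Z.items():
    for b in robot.regions_of("top",k)[:4]:
        e=b["extent"]; print(k,round(b["confidence"],2),np.round(e,1),p2w(c,e[:2],z)[0])
s=robot.get_state();print(s["tcp_pos"],s["tool_rot"],s["gripper_width"],s["time"])
E
```

```text
top 380.45945879003597 -0.029768299143997205 [ 0.4138 -0.1226  0.9103] [ 0.1647 -0.0038 -0.9863]
side 436.4489697708174 -0.07687793967416492 [ 0.4946 -0.598   0.8944] [ 0.04    0.487  -0.8725]
wrist 269.65658963536856 -0.01028720497090949 [ 0.2626 -0.5709  0.3733] [-0.246  -0.0832 -0.9657]
flux_bottle_centre 0.54 [302.8 142.   17.6  24.8] [ 0.6617 -0.2469]
solder_spool_centre 0.9 [195.8 147.2  24.3  25.6] [0.661  0.0046]
cap_a_centre 0.61 [223.2 205.5  12.8  18. ] [ 0.5214 -0.0577]
cap_a_centre 0.24 [193.9 146.4  22.1  17.4] [0.6657 0.0104]
tape_roll_centre 0.65 [244.6 163.2  43.1  45.2] [ 0.6171 -0.1102]
bottle_well 0.94 [293.3 253.   58.   55.4] [ 0.4078 -0.2165]
spool_recess 0.86 [310.9 210.8  56.5  53. ] [ 0.5037 -0.2618]
cap_pockets 0.69 [332.5 273.2  59.   56.3] [ 0.3599 -0.3038]
tape_hub 0.76 [351.4 231.1  55.5  58.2] [ 0.4539 -0.3533]
tape_hub 0.49 [292.3 252.3  57.8  56.3] [ 0.4094 -0.2143]
[ 0.2    -0.5921  0.2313] [-3.1415 -0.      0.3258] 0.08537963044231031 0.55
```

View pics/top0.png

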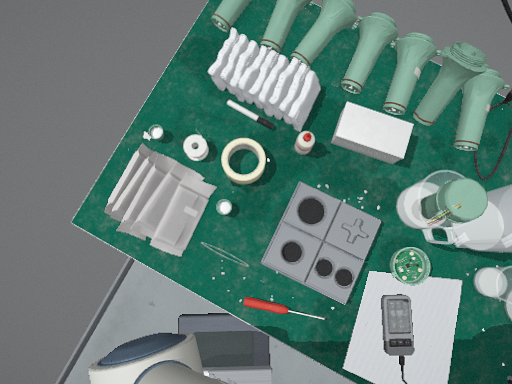

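View pics/side0.png

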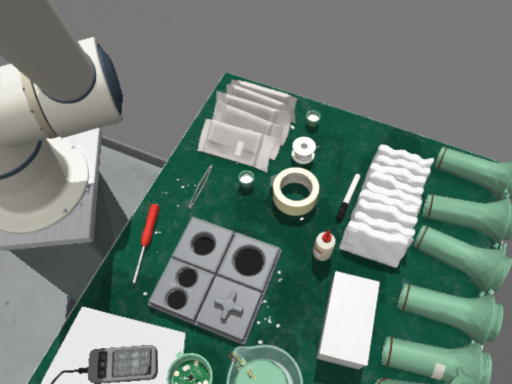

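Top view: caps at about (224,207) and (156,132), reel (196,147), tape (244,162), bottle (304,142). Organiser holes: reel block (311,211), bottle block (292,252), cap holes (324,267) and (344,276), hub (354,231). The side view shows the same layout, with caps at (246,180) and (313,118). Next I fit models to both views.

```bash
cat >> h.py <<'E'
from scipy.optimize import least_squares
A=np.linspace(0,2*np.pi,60,endpoint=False)
def ring(x,y,r,z): return np.c_[x+r*np.cos(A),y+r*np.sin(A),0*A+z]
def cen(c,x,y,prof):  # centroid of convex silhouette
    p=w2p(c,np.vstack([ring(x,y,r,z) for r,z in prof])); h=cv2.convexHull(p.astype(np.float32))
    m=cv2.moments(h); return np.array([m["m10"],m["m01"]])/m["m00"]
def filled(m):
    m=m.astype(np.uint8); p=cv2.convexHull(cv2.findNonZero(m)); M=cv2.moments(p); return np.array([M["m10"],M["m01"]])/M["m00"]
def fit(cs,uv,prof,x0):
    r=least_squares(lambda q:np.hstack([cen(c,*q,prof)-u for c,u in zip(cs,uv)]),x0,diff_step=1e-3); return r.x,r.fun
PROF=dict(flux_bottle_centre=[(.0205,0),(.0205,.072),(.002,.112)],solder_spool_centre=[(.0275,0),(.0275,.038)],cap_a_centre=[(.013,0),(.018,.029)],tape_roll_centre=[(.0515,0),(.0515,.046)])
E
python3 - <<'E'
from h import *
np.set_printoptions(precision=4,suppress=True)
C={};I={}
for n in ["top","side"]: I[n]=robot.snapshot(n); C[n]=cam(n)
x0=dict(flux_bottle_centre=[(.66,-.247)],solder_spool_centre=[(.661,.005)],cap_a_centre=[(.521,-.058),(.70,.10)],tape_roll_centre=[(.617,-.11)])
for k,xs in x0.items():
    det={n:[(b["confidence"],filled(b["mask"])) for b in robot.regions_of(n,k)] for n in C}
    for x in xs:
        uv=[];cs=[]
        for n in C:
            p=cen(C[n],*x,PROF[k]); d=[q for _,q in det[n] if np.linalg.norm(q-p)<18]
            if d: d=min(d,key=lambda q:np.linalg.norm(q-p)); uv.append(d);cs.append(C[n]);print(n,d,fit([C[n]],[d],PROF[k],x)[0])
        if uv: print(k,*fit(cs,uv,PROF[k],x))
        else: print(k,"none",[(n,det[n]) for n in C])
# dark holes
for n in C:
    g=cv2.resize(I[n],None,fx=4,fy=4,interpolation=cv2.INTER_CUBIC).max(2)
    m=(g<70).astype(np.uint8)
    for c in cv2.findContours(m,cv2.RETR_EXTERNAL,cv2.CHAIN_APPROX_NONE)[0]:
        if 1500<cv2.contourArea(c)<20000:
            (u,a,_)=cv2.fitEllipse(c)
            if min(a)/max(a)>.6:
                px=(np.array(u)-1.5)/4; w=p2w(C[n],px,.027)[0]
                if .3<w[0]<.6 and w[1]<-.15: print("hole",n,px,np.array(a)/4,w)
    for k in ["bottle_well","spool_recess","cap_pockets","tape_hub"]:
        for b in robot.regions_of(n,k)[:1]:
            u,sz,_=cv2.minAreaRect(cv2.findNonZero(b["mask"].astype(np.uint8))); print(k,n,round(b["confidence"],2),sz,p2w(C[n],u,.025)[0])
im=np.vstack([cv2.resize(I["top"][120:230,130:330],None,fx=4,fy=4)])[:,:,::-1]; cv2.imwrite("pics/z1.png",im)
E
```

```text
top [304.0889 142.1259] [ 0.6657 -0.2521]
side [323.3703 246.0004] [ 0.6649 -0.2561]
flux_bottle_centre [ 0.6654 -0.2542] [ 0.8749  0.1273  0.0602 -0.8544]
top [196.2578 147.2756] [0.6656 0.0058]
side [302.903 149.678] [0.665  0.0076]
solder_spool_centre [0.6653 0.0066] [-0.3012  0.1287  0.1579  0.3477]
top [224.398  205.6981] [ 0.5209 -0.0605]
side [245.9026 178.6543] [ 0.5187 -0.0602]
cap_a_centre [ 0.5198 -0.0604] [-0.0568  0.4811  0.4861  0.0285]
cap_a_centre none [('top', [(0.69, array([224.398 , 205.6981]))]), ('side', [(0.47, array([245.9026, 178.6543]))])]
top [243.9185 160.2592] [ 0.6285 -0.1086]
side [293.9756 190.7833] [ 0.6253 -0.1068]
tape_roll_centre [ 0.6268 -0.1077] [-0.3391  0.7065  0.689   0.2836]
hole top [343.5066 277.052 ] [15.7169 16.8651] [ 0.3506 -0.3283]
hole top [323.6546 267.3134] [15.5229 16.3583] [ 0.3736 -0.2843]
hole top [291.2307 251.7078] [19.1155 19.4611] [ 0.4109 -0.2119]
hole top [310.6837 210.8372] [24.702  25.5431] [ 0.5036 -0.2613]
bottle_well top 0.97 (45.16857147216797, 45.16857147216797) [ 0.4103 -0.2145]
spool_recess top 0.83 (43.37971496582031, 43.37971496582031) [ 0.5041 -0.2622]
cap_pockets top 0.84 (48.381187438964844, 45.66673278808594) [ 0.3633 -0.3059]
tape_hub top 0.78 (46.95742416381836, 44.27414321899414) [ 0.4544 -0.356 ]
hole side [176.5656 299.2532] [17.8486 19.3084] [ 0.3512 -0.3337]
hole side [187.1143 277.2606] [17.3826 19.0459] [ 0.3742 -0.2892]
hole side [248.4992 260.9982] [28.0225 28.6298] [ 0.5046 -0.2673]
hole side [202.9384 244.0486] [20.2958 21.7976] [ 0.4107 -0.2181]
bottle_well side 0.74 (48.76923751831055, 47.53846740722656) [ 0.4111 -0.2191]
spool_recess side 0.88 (50.0441780090332, 49.072444915771484) [ 0.5018 -0.2677]
cap_pockets side 0.65 (51.734745025634766, 51.99735641479492) [ 0.3616 -0.3121]
tape_hub side 0.75 (51.25191116333008, 51.6233024597168) [ 0.4548 -0.3616]
```

View pics/z1.png

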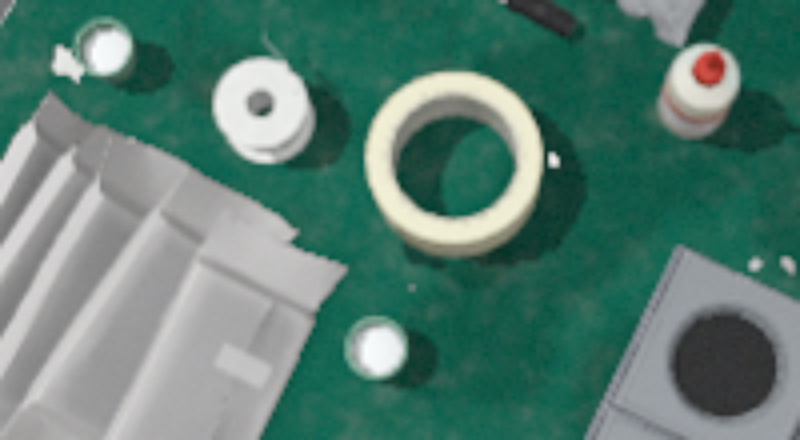

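Crop: reel at crop (262,105) with clear space on both sides, and cap B at crop (105,48) with the bag corner below it. The plan is to work at yaw 0 and take the reel first.

Call:
step_arm --pt "0 0 0 6.22" --pt "0 0 0 6.22" --pt "0 0 0 6.23" --pt "0.0233 -0.03 0 0" --pt "0.0233 -0.03 0 0" --pt "0.0233 -0.03 0 0" --pt "0.0233 -0.03 0 0" --pt "0.0233 -0.03 0 0" --hand 85

```text
time: 2.12
tcp_pos: [0.3173, -0.4407, 0.2314]
tool_rot: [3.141, -0.0, -0.001]
contact_force: [1.1, -1.1, 0.2]
gripper_width: 0.073
gripper_force: 0.0
```

Call:
step_arm --pt "0.0233 -0.03 0 0" --pt "0.0233 -0.03 0 0" --pt "0.0233 -0.03 0 0" --pt "0.0233 -0.03 0 0" --pt "0.0233 -0.03 0 0" --pt "0.0233 -0.03 0 0" --pt "0.0233 -0.03 0 0" --pt "0.0233 -0.03 0 0"

```text
time: 2.78
tcp_pos: [0.5039, -0.2004, 0.2315]
tool_rot: [3.141, -0.0, -0.0]
contact_force: [0.8, -1.3, 0.1]
gripper_width: 0.0727
gripper_force: 0.0
```

Call:
step_arm --pt "0.0233 -0.03 0.01 0" --pt "0.0233 -0.03 0.01 0" --pt "0.0233 -0.03 0.01 0" --pt "0.0233 -0.03 0.01 0" --pt "0.0233 -0.03 0.01 0" --pt "0.0233 -0.03 0.01 0" --pt "0.0233 -0.03 0 0" --pt "0 0 0 0"

```text
time: 3.45
tcp_pos: [0.669, 0.0132, 0.1704]
tool_rot: [-3.14, -0.001, 0.004]
contact_force: [-0.3, -0.1, 1.0]
gripper_width: 0.0723
gripper_force: 0.0
```

```bash
python3 - <<'E'
from h import *
np.set_printoptions(precision=4,suppress=True)
c=cam("wrist"); im=robot.snapshot("wrist"); cv2.imwrite("pics/w1.png",im[:,:,::-1])
for k,x in dict(solder_spool_centre=[(.6653,.0066)],cap_a_centre=[(.70,.10),(.52,-.06)]).items():
    det=[(b["confidence"],filled(b["mask"]),b["extent"]) for b in robot.regions_of("wrist",k)]
    for d in det:
        for x0 in x:
            try:
                q,f=fit([c],[d[1]],PROF[k],x0); print(k,d,q,f)
            except Exception as e: print(e)
ct=cam("top"); print("capB top",p2w(ct,[[156.2,131.7]],.029))
s=robot.get_state();print(s["tcp_pos"],s["joint_positions"])
E
```

```text
solder_spool_centre (0.82, array([260.3357, 186.4228]), [262.6, 185.9, 47.9, 54.7]) [0.6667 0.0069] [ 0. -0.]
cap_a_centre (0.57, array([311.7787, 299.1279]), [314.4, 299.9, 26.7, 32.9]) [ 0.5202 -0.0593] [0. 0.]
cap_a_centre (0.57, array([311.7787, 299.1279]), [314.4, 299.9, 26.7, 32.9]) [ 0.5202 -0.0593] [-0.  0.]
capB top [[0.705  0.1016]]
[0.6659 0.008  0.1711] [-0.0775  0.608   1.3051 -0.0002  1.229   1.4926]
```

View pics/w1.png

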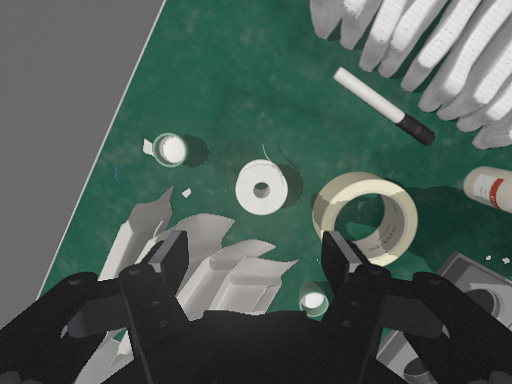

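The wrist view shows the reel at (261,187) and cap B at (171,150), which agrees with the fits. I descend on the reel.

Call:
step_arm --pt "0 0.001 0.03 0" --pt "0 0 0.035 0" --pt "0 0 0.035 0" --pt "0 0 0.03 0" --pt "0 0 0.018 0" --pt "0 0 0.011 0" --pt "0 0 0 0" --pt "0 0 0 0"

```text
time: 4.27
tcp_pos: [0.6661, 0.0061, 0.013]
tool_rot: [3.142, -0.0, -0.001]
contact_force: [0.6, 0.4, 1.1]
gripper_width: 0.0725
gripper_force: 0.0
```

Call:
step_arm --pt "0 0 0 0" --pt "0 0 0 0" --pt "0 0 0 0" --pt "0 0 0 0" --pt "0 0 0 0" --pt "0 0 0 0" --hand 20 --force 40

```text
time: 4.77
tcp_pos: [0.6671, 0.0066, 0.0143]
tool_rot: [3.141, -0.003, 0.0]
contact_force: [-1.1, -1.4, 6.6]
gripper_width: 0.0538
gripper_force: 41.1
```

Call:
step_arm --pt "0 0 -0.01 0" --pt "0 0 -0.025 0" --pt "0 0 -0.035 0" --pt "0 0 -0.03 0" --pt "-0.018 0.03 -0.02 0" --pt "-0.018 0.03 -0.02 0" --pt "-0.018 0.03 0 0" --pt "-0.018 0.03 0 0"

```text
time: 5.43
tcp_pos: [0.5941, -0.1143, 0.1553]
tool_rot: [3.14, -0.004, 0.001]
contact_force: [0.9, -0.3, -2.1]
gripper_width: 0.0539
gripper_force: 42.8
```

Call:
step_arm --pt "-0.018 0.03 0 0" --pt "-0.018 0.03 0 0" --pt "-0.018 0.03 0 0" --pt "-0.018 0.03 0 0" --pt "-0.018 0.03 0 0" --pt "0 0 0 0" --pt "0 0 0 0"

```text
time: 6.02
tcp_pos: [0.5034, -0.2647, 0.1537]
tool_rot: [3.141, -0.001, -0.003]
contact_force: [0.5, 0.9, -1.6]
gripper_width: 0.0537
gripper_force: 42.9
```

```bash
cat >> h.py <<'E'
def holes(n,im=None):
    c=cam(n); im=robot.snapshot(n)
    g=cv2.resize(im,None,fx=4,fy=4,interpolation=cv2.INTER_CUBIC).max(2); out=[]
    for k in cv2.findContours((g<75).astype(np.uint8),cv2.RETR_EXTERNAL,cv2.CHAIN_APPROX_NONE)[0]:
        if cv2.contourArea(k)>1500:
            k=cv2.convexHull(k); w=p2w(c,(k.reshape(-1,2)-1.5)/4,.027); (u,r)=cv2.minEnclosingCircle(w.astype(np.float32))
            if .012<r<.045 and .3<u[0]<.6 and -.4<u[1]<-.15: out.append((np.round(u,4),round(2*r,4)))
    return im,out
E
python3 - <<'E'
from h import *
im,o=holes("wrist"); cv2.imwrite("pics/w2.png",im[:,:,::-1]); print(o); s=robot.get_state(); print(s["tcp_pos"],s["gripper_width"])
E
```

```text
[(array([ 0.4708, -0.354 ]), 0.0478), (array([ 0.5072, -0.2639]), 0.0603)]
[ 0.50401328 -0.26366167  0.15346482] 0.0534341030005732
```

View pics/w2.png

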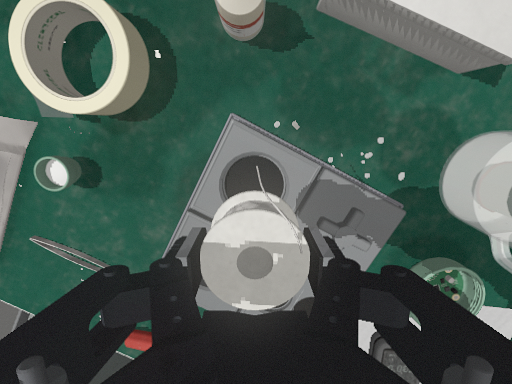

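The reel is held centred and the wide hole shows at col 253. I lower and release.

Call:
step_arm --pt "0 0 0.03 0" --pt "0 0 0.035 0" --pt "0 0 0.025 0" --pt "0 0 0.015 0" --pt "0 0 0.009 0" --pt "0 0 0.006 0" --pt "0 0 0 0" --pt "0 0 0 0"

```text
time: 6.73
tcp_pos: [0.5047, -0.263, 0.0331]
tool_rot: [3.141, -0.001, 0.001]
contact_force: [-0.2, 0.4, -1.3]
gripper_width: 0.0541
gripper_force: 42.9
```

Call:
step_arm --pt "0 0 0.003 0" --pt "0 0 0 0" --pt "0 0 0 0"

```text
time: 6.98
tcp_pos: [0.505, -0.2637, 0.0307]
tool_rot: [3.14, -0.002, -0.0]
contact_force: [-0.4, 0.1, 6.3]
gripper_width: 0.0537
gripper_force: 44.0
```

Call:
step_arm --pt "0 0 0 0" --pt "0 0 0 0" --pt "0 0 0 0" --pt "0 0 0 0" --hand 85

```text
time: 7.32
tcp_pos: [0.5042, -0.2632, 0.0295]
tool_rot: [3.141, -0.0, -0.0]
contact_force: [-0.0, -0.2, 0.2]
gripper_width: 0.0725
gripper_force: 0.0
```

Call:
step_arm --pt "0 0 -0.02 0" --pt "0 0 -0.03 0" --pt "0 0 -0.035 0" --pt "0 0 -0.035 0" --pt "0 0 0 0" --hand 45

```text
time: 7.73
tcp_pos: [0.5065, -0.2647, 0.1554]
tool_rot: [3.137, -0.007, -0.0]
contact_force: [0.9, -1.1, 1.1]
gripper_width: 0.0385
gripper_force: 0.0
```

```bash
python3 - <<'E'
from h import *
np.set_printoptions(precision=4,suppress=True)
for n in ["top","side","wrist"]:
    c=cam(n); im=robot.snapshot(n)
    for k,x0,dz in [("solder_spool_centre",(.504,-.264),.017),("tape_roll_centre",(.627,-.108),0)]:
        pr=[(r,z+dz) for r,z in PROF[k]]
        if dz: pr[0]=(pr[0][0],.027)
        for d in robot.regions_of(n,k)[:1]: print(n,k,d["confidence"],fit([c],[filled(d["mask"])],pr,x0)[0])
    if n=="side": cv2.imwrite("pics/s2.png",cv2.resize(im[180:350,140:340],None,fx=3,fy=3)[:,:,::-1])
print(robot.get_state()["tcp_pos"])
E
```

```text
top solder_spool_centre 0.58 [ 0.4957 -0.2607]
top tape_roll_centre 0.62 [ 0.6291 -0.1084]
side solder_spool_centre 0.86 [ 0.5025 -0.269 ]
side tape_roll_centre 0.76 [ 0.6279 -0.1074]
wrist solder_spool_centre 0.87 [ 0.5052 -0.2638]
wrist tape_roll_centre 0.78 [ 0.6217 -0.1079]
[ 0.5037 -0.2629  0.1484]
```

View pics/s2.png

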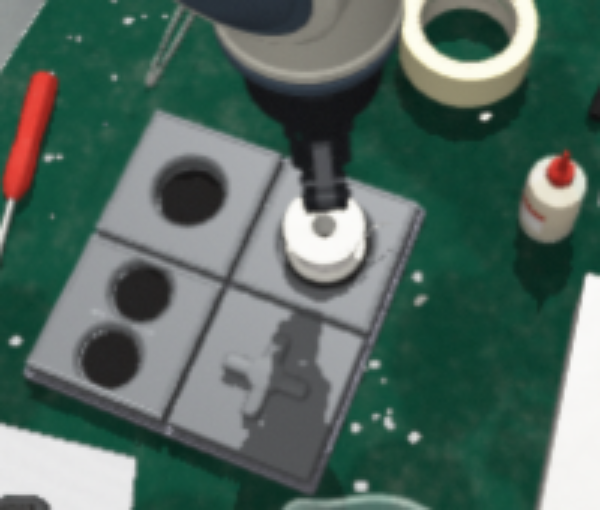

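The reel sits in its hole. Now the tape: I grip its -y wall at (0.628,-0.153).

Call:
step_arm --pt "0.0249 -0.0219 0 0" --pt "0.0249 -0.0219 0 0" --pt "0.0249 -0.0219 0 0" --pt "0.0249 -0.0219 0 0" --pt "0.0247 -0.022 0 0" --pt "0 0 0.02 0" --pt "0 0 0 0" --pt "0 0 0 0"

```text
time: 8.85
tcp_pos: [0.6272, -0.1532, 0.128]
tool_rot: [-3.141, 0.003, 0.0]
contact_force: [-0.1, 0.2, -0.6]
gripper_width: 0.0382
gripper_force: 0.0
```

```bash
python3 - <<'E'
from h import *
np.set_printoptions(precision=4,suppress=True)
c=cam("wrist"); im=robot.snapshot("wrist"); cv2.imwrite("pics/w3.png",im[:,:,::-1])
for k in ["tape_roll_centre"]:
    for d in robot.regions_of("wrist",k)[:2]: print(k,d["confidence"],d["extent"],fit([c],[filled(d["mask"])],PROF[k],(.628,-.108))[0])
print(w2p(c,[[.628,-.1533,.046],[.628,-.108-.0515,.046],[.628,-.108-.039,.046]]))
s=robot.get_state();print(s["tcp_pos"],s["gripper_width"])
E
```

```text
tape_roll_centre 0.73 [202.2, 191.6, 121.2, 115.9] [ 0.6286 -0.1073]
tape_roll_centre 0.73 [394.3, 371.0, 14.6, 13.6] [ 0.4144 -0.3158]
[[254.5677 199.1245]
 [261.7233 199.1318]
 [247.2965 199.1171]]
[ 0.6277 -0.1542  0.1295] 0.03847549988361686
```

View pics/w3.png

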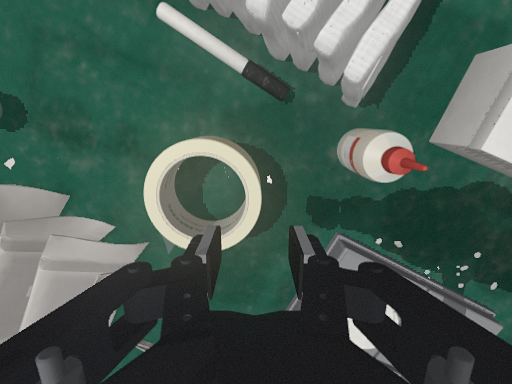

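The tape's right wall spans cols 247–262, between the fingers as planned. I descend and grip.

Call:
step_arm --pt "0 0 0.03 0" --pt "0 0 0.035 0" --pt "0 0 0.025 0" --pt "0 0 0.012 0" --pt "0 0 0.006 0" --pt "0 0 0 0" --pt "0 0 0 0"

```text
time: 9.53
tcp_pos: [0.6291, -0.1541, 0.0227]
tool_rot: [3.141, -0.002, -0.0]
contact_force: [0.7, -0.0, 0.0]
gripper_width: 0.0384
gripper_force: 0.0
```

Call:
step_arm --pt "0 0 0 0" --pt "0 0 0 0" --pt "0 0 0 0" --pt "0 0 0 0" --pt "0 0 0 0" --pt "0 0 0 0" --hand 0 --force 70

```text
time: 10.03
tcp_pos: [0.6292, -0.1538, 0.0228]
tool_rot: [3.141, -0.002, 0.0]
contact_force: [-1.5, 0.9, 10.4]
gripper_width: 0.0111
gripper_force: 69.7
```

Call:
step_arm --pt "0 0 -0.005 0" --pt "0 0 -0.01 0" --pt "0 0 -0.015 0" --pt "0 0 -0.02 0" --pt "0 0 -0.02 0" --pt "0 0 -0.02 0" --pt "0 0 -0.01 0" --pt "0 0 0 0"

```text
time: 10.7
tcp_pos: [0.6297, -0.154, 0.1243]
tool_rot: [3.14, -0.004, -0.0]
contact_force: [0.3, 0.9, -1.6]
gripper_width: 0.0106
gripper_force: 69.4
```

Call:
step_arm --pt "-0.015 0.015 0 0" --pt "-0.0193 0.028 0 0" --pt "-0.0193 0.028 0 0" --pt "-0.0193 0.028 0 0" --pt "-0.0193 0.028 0 0" --pt "-0.0193 0.028 0 0" --pt "-0.0193 0.028 0 0" --pt "-0.0193 0.028 0 0"

```text
time: 11.37
tcp_pos: [0.4768, -0.3654, 0.1204]
tool_rot: [-3.141, 0.001, 0.0]
contact_force: [1.9, -0.2, -2.4]
gripper_width: 0.0106
gripper_force: 69.4
```

Call:
step_arm --pt "-0.015 0.025 0 0" --pt "-0.0084 0.014 0 0" --pt "0 0 0 0" --pt "0 0 0 0" --pt "0 0 0 0" --pt "0 0 0 0"

```text
time: 11.87
tcp_pos: [0.4552, -0.4025, 0.1209]
tool_rot: [-3.141, 0.0, 0.001]
contact_force: [-0.1, 0.3, -1.2]
gripper_width: 0.0105
gripper_force: 69.5
```

```bash
python3 - <<'E'
from h import *
np.set_printoptions(precision=4,suppress=True)
c=cam("wrist"); im=robot.snapshot("wrist"); cv2.imwrite("pics/w4.png",im[:,:,::-1])
s=robot.get_state();print(s["tcp_pos"],s["gripper_width"])
dz=s["tcp_pos"][2]-.0228
for n in ["wrist","side"]:
    c=cam(n)
    if n=="side": im2=robot.snapshot(n); cv2.imwrite("pics/s4.png",im2[:,:,::-1])
    for d in robot.regions_of(n,"tape_roll_centre")[:2]: print(n,d["confidence"],d["extent"],fit([c],[filled(d["mask"])],[(r,z+dz) for r,z in PROF["tape_roll_centre"]],(.455,-.358))[0])
E
```

```text
[ 0.4553 -0.4025  0.121 ] 0.010798355790398681
wrist 0.59 [162.3, 233.5, 210.9, 176.6] [ 0.4609 -0.3578]
side 0.67 [244.6, 307.1, 17.1, 27.5] [ 0.4876 -0.391 ]
```

View pics/w4.png

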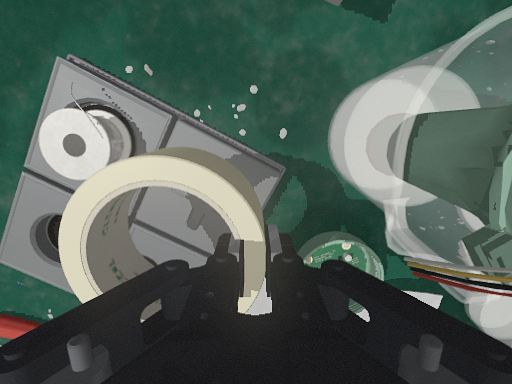

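```bash
python3 - <<'E'
from h import *
np.set_printoptions(precision=3,suppress=True)
W=cam("wrist");T=cam("top");S=cam("side")
for z in [0,.04,.08,.12,.16]:
    print(z,"wrist L",p2w(W,[[330,145],[400,145],[345,100],[388,215]],z).ravel(),"top L",p2w(T,[[397,205],[420,205],[402,188],[425,225]],z).ravel(),"side",p2w(S,[[268,375],[230,375],[268,345],[240,355]],z).ravel())
im=robot.snapshot("side"); cv2.imwrite("pics/s5.png",cv2.resize(im[234:384,140:340],None,fx=4,fy=4)[:,:,::-1])
E
```

```text
0 wrist L [ 0.499 -0.476  0.5   -0.544  0.541 -0.487  0.428 -0.542] top L [ 0.515 -0.475  0.513 -0.532  0.556 -0.491  0.465 -0.539] side [ 0.519 -0.495  0.446 -0.487  0.526 -0.438  0.469 -0.451]
0.04 wrist L [ 0.503 -0.465  0.503 -0.523  0.538 -0.474  0.442 -0.521] top L [ 0.51  -0.46   0.509 -0.514  0.55  -0.475  0.462 -0.521] side [ 0.518 -0.499  0.448 -0.492  0.525 -0.445  0.47  -0.458]
0.08 wrist L [ 0.506 -0.454  0.506 -0.501  0.535 -0.461  0.456 -0.499] top L [ 0.506 -0.444  0.504 -0.496  0.543 -0.459  0.46  -0.502] side [ 0.517 -0.504  0.451 -0.497  0.523 -0.452  0.471 -0.464]
0.12 wrist L [ 0.509 -0.443  0.51  -0.48   0.532 -0.449  0.47  -0.478] top L [ 0.501 -0.429  0.5   -0.478  0.537 -0.443  0.458 -0.484] side [ 0.516 -0.508  0.453 -0.502  0.522 -0.46   0.472 -0.471]
0.16 wrist L [ 0.513 -0.432  0.513 -0.458  0.529 -0.436  0.485 -0.457] top L [ 0.497 -0.413  0.496 -0.46   0.531 -0.427  0.456 -0.466] side [ 0.515 -0.513  0.455 -0.507  0.52  -0.467  0.473 -0.478]
```

View pics/s5.png

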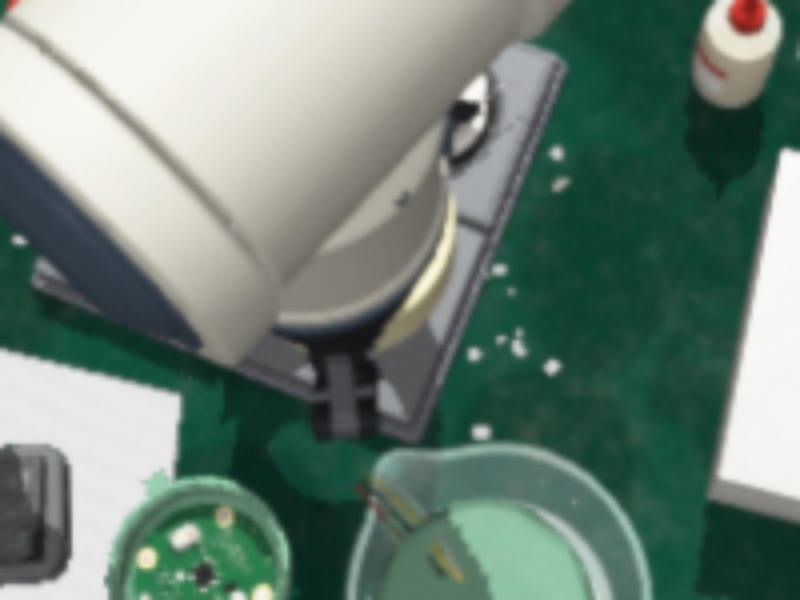

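The beaker edge is at about (0.505,-0.45), clear of the fingers. The roll is level and over the hub, so I lower it.

Call:
step_arm --pt "0 0 0.015 0" --pt "0 0 0.02 0" --pt "0 0 0.015 0" --pt "0 0 0.01 0" --pt "0 0 0.006 0" --pt "0 0 0.003 0" --pt "0 0 0 0" --pt "0 0 0 0"

```text
time: 12.78
tcp_pos: [0.4539, -0.4023, 0.0516]
tool_rot: [-3.139, 0.002, -0.0]
contact_force: [-5.7, 4.5, -4.6]
gripper_width: 0.0107
gripper_force: 71.1
```

Call:
step_arm --pt "0 0 0.002 0" --pt "0 0 0 0" --pt "0 0 0 0" --pt "0 0 0 0"

```text
time: 13.12
tcp_pos: [0.4541, -0.4025, 0.05]
tool_rot: [-3.14, 0.002, -0.0]
contact_force: [-5.9, 4.1, -1.5]
gripper_width: 0.0107
gripper_force: 70.8
```

```bash
python3 - <<'E'
from h import *
im=robot.snapshot("wrist"); cv2.imwrite("pics/w5.png",im[:,:,::-1])
s=robot.get_state();print(s["tcp_pos"],s["tool_rot"],s["contact_force"],s["moment"])
E
```

```text
[ 0.45409388 -0.40248996  0.05003846] [-3.13977628e+00  1.66174326e-03 -8.07199933e-05] [-5.73006442  5.35345019 -1.43655652] [ 0.32994069  0.4618063  -0.29517973]
```

View pics/w5.png

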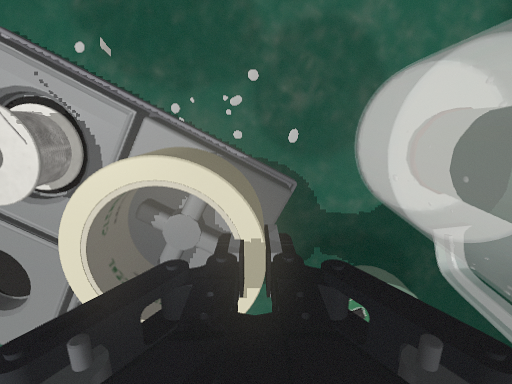

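```bash
python3 - <<'E'
from h import *
np.set_printoptions(precision=4,suppress=True)
c=cam("wrist"); print(p2w(c,[[180,232]],.041), "roll outer L/R/top at z.073",p2w(c,[[58,245],[267,245],[155,155]],.073),"inner",p2w(c,[[81,245],[155,181]],.073))
print(w2p(c,[[.4545,-.357,.041],[.4545,-.357-.0515,.073],[.4545,-.357+.0515,.073],[.4545+.0515,-.357,.073]]))
print("beaker L",p2w(c,[[357,145]],.08))
E
```

```text
[[ 0.4555 -0.3574]] roll outer L/R/top at z.073 [[ 0.4622 -0.3069]
 [ 0.4625 -0.4085]
 [ 0.5059 -0.3585]] inner [[ 0.4623 -0.3182]
 [ 0.4941 -0.3574]]
[[179.4903 233.5226]
 [266.6926 259.8874]
 [ 58.2469 259.3304]
 [151.6173 154.6986]]
beaker L [[ 0.5109 -0.4447]]
```

The roll is centred on the hub within 1 mm. The small side force is the gripper brushing the beaker, so I open only slightly and back out.

Call:
step_arm --pt "0 0 0 0" --pt "0 0 0 0" --pt "0 0 0 0" --hand 23

```text
time: 13.42
tcp_pos: [0.4533, -0.402, 0.0499]
tool_rot: [-3.139, 0.003, -0.0]
contact_force: [-13.2, 7.1, 1.7]
gripper_width: 0.0196
gripper_force: 0.0
```

Call:
step_arm --pt "-0.003 0 -0.004 0" --pt "0 0 -0.01 0" --pt "0 0 -0.02 0" --pt "0 0 -0.03 0" --pt "0 0 -0.035 0" --pt "0 0 -0.01 0"

```text
time: 13.92
tcp_pos: [0.4537, -0.4052, 0.1652]
tool_rot: [3.136, -0.005, 0.0]
contact_force: [0.7, -0.7, 0.5]
gripper_width: 0.0198
gripper_force: 0.0
```

```bash
python3 - <<'E'
from h import *
c=cam("wrist");im=robot.snapshot("wrist"); cv2.imwrite("pics/w6.png",im[:,:,::-1])
s=robot.get_state();print(s["time"],s["tcp_pos"],s["contact_force"],s["gripper_width"])
for d in robot.regions_of("wrist","tape_roll_centre")[:2]: print(d["confidence"],d["extent"],fit([c],[filled(d["mask"])],[(r,z+.027) for r,z in PROF["tape_roll_centre"]],(.455,-.358))[0])
E
```

```text
13.9667 [ 0.45385952 -0.4054028   0.16520847] [ 0.22099539 -1.09357731  2.39973246] 0.019669413425268532
0.71 [200.6, 191.8, 115.0, 112.8] [ 0.45502208 -0.35643789]
```

View pics/w6.png

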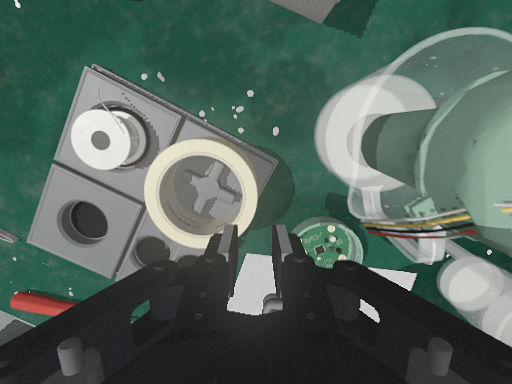

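The roll lies flat over the hub, fit centre (0.455,-0.356). Next is cap A, gripped at yaw about 62.6° so the fingers fit the twin holes.

Call:
step_arm --pt "0.0073 -0.0383 0 0" --pt "0.0073 -0.0383 0 0" --pt "0.0073 -0.0383 0 0" --pt "0.0073 -0.0383 0 0" --pt "0.0073 -0.0383 0 0" --pt "0.0073 -0.0383 0 0" --pt "0.0073 -0.0383 0 0" --pt "0.0073 -0.0383 0 0" --hand 60

```text
time: 14.68
tcp_pos: [0.5101, -0.0952, 0.1589]
tool_rot: [-3.141, 0.0, -0.0]
contact_force: [1.9, -0.3, 0.4]
gripper_width: 0.051
gripper_force: 0.0
```

Call:
step_arm --pt "0.0073 -0.0383 0.02 0" --pt "0 0 0 -6.95" --pt "0 0 0 -6.95" --pt "0 0 0 -6.95" --pt "0 0 0 -6.95" --pt "0 0 0 -6.95" --pt "0 0 0 -6.95" --pt "0 0 0 -6.95"

```text
time: 15.35
tcp_pos: [0.517, -0.0606, 0.1398]
tool_rot: [-3.141, 0.0, 0.855]
contact_force: [0.1, -0.7, 0.2]
gripper_width: 0.0508
gripper_force: 0.0
```

Call:
step_arm --pt "0 0 0 -6.95" --pt "0 0 0 -6.95" --pt "0 0 0 0" --pt "0 0 0 0"

```text
time: 15.68
tcp_pos: [0.5171, -0.0607, 0.1399]
tool_rot: [-3.141, 0.0, 1.088]
contact_force: [0.5, 0.1, 0.3]
gripper_width: 0.0512
gripper_force: 0.0
```

```bash
cat >> h.py <<'E'
def togo(x,y,z):
    s=robot.get_state(); R=cv2.Rodrigues(np.zeros(3))[0]; yw=s["tool_rot"][2]; d=np.array([x,y,z])-s["tcp_pos"]
    return np.round([d@[np.cos(yw),np.sin(yw),0],d@[np.sin(yw),-np.cos(yw),0],-d[2]],4),np.degrees(yw),np.round(s["tcp_pos"],4)
E
python3 - <<'E'
from h import *
c=cam("wrist");im=robot.snapshot("wrist"); cv2.imwrite("pics/w7.png",im[:,:,::-1])
print(togo(.5202,-.0597,.012))
for d in robot.regions_of("wrist","cap_a_centre")[:3]:
    for x in [(.52,-.06),(.705,.10)]:
        try: print(d["confidence"],d["extent"],*fit([c],[filled(d["mask"])],PROF["cap_a_centre"],x))
        except Exception as e: print("x")
E
```

```text
(array([0.0023, 0.0023, 0.128 ]), np.float64(62.28087559231716), array([ 0.5171, -0.0607,  0.14  ]))
0.89 [257.7, 188.2, 29.4, 35.3] [ 0.51980421 -0.05809894] [3.00624663e-07 6.63763871e-07]
0.89 [257.7, 188.2, 29.4, 35.3] [ 0.51980421 -0.05809894] [3.00624663e-07 6.63763871e-07]
```

Call:
step_arm --pt "0.0028 0.002 0.03 0" --pt "0 0 0.035 0" --pt "0 0 0.03 0" --pt "0 0 0.02 0" --pt "0 0 0.013 0" --pt "0 0 0 0" --pt "0 0 0 0"

```text
time: 16.37
tcp_pos: [0.52, -0.0591, 0.012]
tool_rot: [-3.14, 0.0, 1.09]
contact_force: [-0.2, -0.3, 1.0]
gripper_width: 0.0512
gripper_force: 0.0
```

Call:
step_arm --pt "0 0 0 0" --pt "0 0 0 0" --pt "0 0 0 0" --pt "0 0 0 0" --pt "0 0 0 0" --pt "0 0 0 0" --hand 10 --force 30

```text
time: 16.87
tcp_pos: [0.5208, -0.0592, 0.0132]
tool_rot: [3.14, -0.0, 1.091]
contact_force: [-0.3, 0.5, 8.9]
gripper_width: 0.0332
gripper_force: 30.0
```

Call:
step_arm --pt "0 0 -0.01 0" --pt "0 0 -0.025 0" --pt "0 0 -0.035 0" --pt "0 0 -0.025 0" --pt "0 0 0 0"

```text
time: 17.28
tcp_pos: [0.5226, -0.0596, 0.1126]
tool_rot: [3.134, -0.002, 1.092]
contact_force: [1.4, -0.5, 0.3]
gripper_width: 0.0333
gripper_force: 30.1
```

```bash
python3 - <<'E'
from h import *
print(togo(.351,-.332,.031)); print(togo(.374,-.287,.031)); s=robot.get_state(); print(s["gripper_width"],s["gripper_force"])
E
```

```text
(array([-0.3208, -0.0267,  0.0816]), np.float64(62.541636633021724), array([ 0.5226, -0.0596,  0.1126]))
(array([-0.2703, -0.0271,  0.0816]), np.float64(62.541636633021724), array([ 0.5226, -0.0596,  0.1126]))
0.0333200651106066 30.11081216049206
```

Call:
step_arm --pt "-0.03 -0.003 0 0" --pt "-0.0363 -0.003 0 0" --pt "-0.0363 -0.003 0 0" --pt "-0.0363 -0.003 0 0" --pt "-0.0363 -0.003 0 0" --pt "-0.0363 -0.003 0 0" --pt "-0.0363 -0.003 0 0" --pt "-0.0363 -0.003 0 0"

```text
time: 17.95
tcp_pos: [0.3668, -0.3015, 0.1078]
tool_rot: [3.141, 0.0, 1.091]
contact_force: [0.9, -0.3, -0.8]
gripper_width: 0.0333
gripper_force: 30.1
```

Call:
step_arm --pt "-0.0359 -0.003 0 0" --pt "0 0 0 0" --pt "0 0 0 0" --pt "0 0 0 0"

```text
time: 18.28
tcp_pos: [0.3486, -0.3304, 0.1075]
tool_rot: [-3.142, -0.0, 1.091]
contact_force: [0.2, 0.4, -0.1]
gripper_width: 0.0333
gripper_force: 30.1
```

```bash
python3 - <<'E'
from h import *
im,o=holes("wrist"); cv2.imwrite("pics/w8.png",im[:,:,::-1]); print(o)
print(togo(.351,-.331,.032))
E
```

```text
[(array([ 0.3512, -0.3287]), 0.0382), (array([ 0.3735, -0.286 ]), 0.0384), (array([ 0.5502, -0.3669]), 0.0335), (array([ 0.5598, -0.3208]), 0.0648), (array([ 0.4086, -0.2187]), 0.0445), (array([ 0.4991, -0.2645]), 0.0603), (array([ 0.4256, -0.2151]), 0.0344), (array([ 0.4021, -0.2031]), 0.0348)]
(array([0.    , 0.0023, 0.0755]), np.float64(62.559022507040595), array([ 0.349 , -0.33  ,  0.1075]))
```

View pics/w8.png

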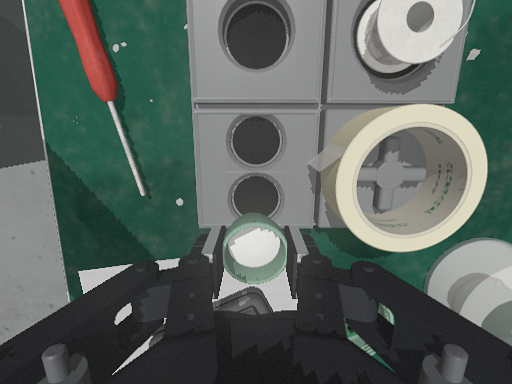

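The twin holes are at (255,140) and (255,195), with the cap held over the far one. I shift 2 mm and lower.

Call:
step_arm --pt "0 0.0018 0.015 0" --pt "0 0 0.02 0" --pt "0 0 0.02 0" --pt "0 0 0.013 0" --pt "0 0 0.007 0" --pt "0 0 0.001 0" --pt "0 0 0 0" --pt "0 0 0 0"

```text
time: 19.0
tcp_pos: [0.3509, -0.3309, 0.0315]
tool_rot: [3.142, 0.0, 1.093]
contact_force: [1.1, 0.0, 1.0]
gripper_width: 0.0332
gripper_force: 30.0
```

Call:
step_arm --pt "0 0 0 0" --pt "0 0 0 0" --pt "0 0 0 0" --pt "0 0 0 0" --hand 60

```text
time: 19.33
tcp_pos: [0.3505, -0.3315, 0.0315]
tool_rot: [3.141, 0.0, 1.092]
contact_force: [0.7, -0.2, 0.3]
gripper_width: 0.0512
gripper_force: 0.0
```

Call:
step_arm --pt "0 0 -0.01 0" --pt "0 0 -0.025 0" --pt "0 0 -0.035 0" --pt "0 0 -0.035 0" --pt "0 0 0 0" --pt "0 0 0 0"

```text
time: 19.83
tcp_pos: [0.3511, -0.3324, 0.138]
tool_rot: [3.138, 0.002, 1.092]
contact_force: [-0.1, -0.1, -0.7]
gripper_width: 0.0512
gripper_force: 0.0
```

```bash
python3 - <<'E'
from h import *
im=robot.snapshot("wrist"); cv2.imwrite("pics/w9.png",im[:,:,::-1]); c=cam("wrist")
for d in robot.regions_of("wrist","cap_a_centre")[:3]:
    for x in [(.351,-.331)]:
        try: print(d["confidence"],d["extent"],*fit([c],[filled(d["mask"])],[(.0155,.027),(.018,.048)],x))
        except Exception as e: print("x",d["extent"])
print(togo(.705,.101,.15))
E
```

```text
0.85 [254.5, 194.6, 37.8, 39.3] [ 0.3508517  -0.32906353] [7.98814625e-07 6.00510617e-07]
0.17 [251.9, 162.3, 111.6, 105.8] [ 0.36403833 -0.30197562] [-7.28319719e-07 -5.49858868e-07]
(array([ 0.5472,  0.1156, -0.0141]), np.float64(62.54257933261688), array([ 0.3501, -0.3312,  0.1359]))
```

View pics/w9.png

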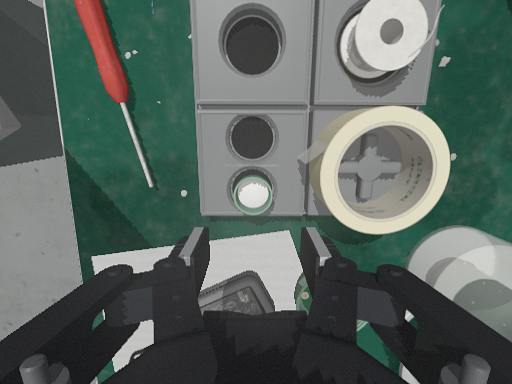

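Cap A is seated in the far hole, at (253,192) in the picture. Now cap B, gripped at yaw -29° so the fingers avoid the bag and the crumb.

Call:
step_arm --pt "0.0391 0.0083 -0.01 0" --pt "0.0391 0.0083 -0.005 0" --pt "0.0391 0.0083 0 0" --pt "0.0391 0.0083 0 0" --pt "0.0391 0.0083 0 0" --pt "0.0391 0.0083 0 0" --pt "0.0391 0.0083 0 0" --pt "0.0391 0.0083 0 0"

```text
time: 20.6
tcp_pos: [0.5537, -0.0825, 0.1497]
tool_rot: [-3.139, 0.001, 1.092]
contact_force: [0.5, -0.9, -0.9]
gripper_width: 0.0513
gripper_force: 0.0
```

Call:
step_arm --pt "0.0391 0.0083 0 0" --pt "0.0391 0.0083 0 0" --pt "0.0391 0.0083 0 0" --pt "0.0391 0.0083 0 0" --pt "0.0391 0.0083 0 0" --pt "0.0391 0.0083 0 0" --pt "0 0 0 7.06" --pt "0 0 0 7.06"

```text
time: 21.27
tcp_pos: [0.706, 0.1028, 0.1485]
tool_rot: [-3.14, 0.002, 0.843]
contact_force: [-0.4, -0.7, -0.5]
gripper_width: 0.0514
gripper_force: 0.0
```

Call:
step_arm --pt "0 0 0 7.06" --pt "0 0 0 7.06" --pt "0 0 0 7.06" --pt "0 0 0 7.06" --pt "0 0 0 7.06" --pt "0 0 0 7.06" --pt "0 0 0 7.06" --pt "0 0 0 7.06"

```text
time: 21.93
tcp_pos: [0.7051, 0.1006, 0.149]
tool_rot: [3.141, 0.003, -0.147]
contact_force: [0.2, -0.7, 0.9]
gripper_width: 0.0514
gripper_force: 0.0
```

Call:
step_arm --pt "0 0 0 7.06" --pt "0 0 0 7.06" --pt "0 0 0 7.06" --pt "0 0 0 0" --pt "0 0 0 0"

```text
time: 22.35
tcp_pos: [0.7053, 0.1006, 0.1496]
tool_rot: [3.14, 0.002, -0.506]
contact_force: [0.1, 0.9, -0.4]
gripper_width: 0.0513
gripper_force: 0.0
```

```bash
python3 - <<'E'
from h import *
im=robot.snapshot("wrist"); cv2.imwrite("pics/w10.png",im[:,:,::-1]); c=cam("wrist")
for d in robot.regions_of("wrist","cap_a_centre")[:3]:
    try: q,f=fit([c],[filled(d["mask"])],PROF["cap_a_centre"],(.705,.101)); print(d["confidence"],d["extent"],q,togo(*q,.012))
    except Exception as e: print("x",d["extent"])
print(togo(.705,.101,.012))
E
```

```text
(array([-6.000e-04, -1.000e-04,  1.383e-01]), np.float64(-28.987583140571054), array([0.7055, 0.1006, 0.1503]))
```

```bash
python3 - <<'E'
from h import *
np.set_printoptions(precision=4,suppress=True)
for n in ["wrist","top"]:
    c=cam(n); im=robot.snapshot(n)
    u0=w2p(c,[[.705,.101,.029]])[0]; print(n,u0)
    if n=="top":
        s=cam("side"); sd=robot.snapshot("side"); us=w2p(s,[[.705,.101,.029]])[0]
    for (cc,ii,uu) in [(c,im,u0)]+([(s,sd,us)] if n=="top" else []):
        m=(ii.min(2)>150).astype(np.uint8); N,L,st,ce=cv2.connectedComponentsWithStats(m)
        for i in range(1,N):
            if st[i,4]>8 and np.linalg.norm(ce[i]-uu)<40: print(ce[i],st[i],p2w(cc,[ce[i]],.029)[0])
    for k in robot.regions_of(n,"cap_b_centre"): print(k["confidence"],k["extent"])
E
```

```text
wrist [254.5056 189.7508]
[247.8319 189.2415] [221 173  49  33 940] [0.7087 0.1066]
0.58 [254.8, 188.6, 36.6, 34.8]
top [156.4474 131.6795]
[156.4078 132.5437] [151 127  12  12 103] [0.7028 0.1011]
[146.2609 135.6087] [143 131   8  10  46] [0.6959 0.1255]
[312.8    117.4615] [307 114  12   8  65] [0.7042 0.0968]
0.75 [156.9, 132.3, 15.0, 17.2]
```

View pics/w10.png

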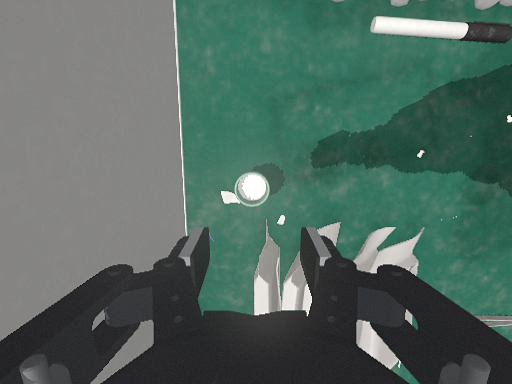

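Cap B is at (252,189) with a flat crumb at its left (230,198). The position matches, so I descend slightly higher than last time to clear the crumb.

Call:
step_arm --pt "0 -0.001 0.035 0" --pt "0 0 0.035 0" --pt "0 0 0.03 0" --pt "0 0 0.02 0" --pt "0 0 0.01 0" --pt "0 0 0.006 0" --pt "0 0 0 0" --pt "0 0 0 0"

```text
time: 23.37
tcp_pos: [0.7071, 0.1016, 0.0165]
tool_rot: [-3.141, -0.001, -0.51]
contact_force: [0.0, 0.7, 0.9]
gripper_width: 0.0513
gripper_force: 0.0
```

Call:
step_arm --pt "0 0 0 0" --pt "0 0 0 0" --pt "0 0 0 0" --pt "0 0 0 0" --pt "0 0 0 0" --pt "0 0 0 0" --hand 10 --force 30

```text
time: 23.87
tcp_pos: [0.7074, 0.1016, 0.0171]
tool_rot: [-3.14, -0.002, -0.51]
contact_force: [-0.6, -1.0, 5.7]
gripper_width: 0.0338
gripper_force: 29.3
```

Call:
step_arm --pt "0 0 -0.01 0" --pt "0 0 -0.025 0" --pt "0 0 -0.035 0" --pt "0 0 -0.035 0" --pt "0 0 -0.02 0" --pt "0 0 0 0"

```text
time: 24.37
tcp_pos: [0.7091, 0.1018, 0.1473]
tool_rot: [-3.137, -0.008, -0.51]
contact_force: [0.1, 0.1, -0.1]
gripper_width: 0.0336
gripper_force: 30.0
```

```bash
python3 - <<'E'
from h import *
print(togo(.3735,-.2865,.15)); s=robot.get_state(); print(s["gripper_width"],s["gripper_force"])
E
```

```text
(array([-0.1033,  0.5027, -0.0027]), np.float64(-29.229010392191352), array([0.7091, 0.1018, 0.1473]))
0.033620345080642926 30.031970217314665
```

Call:
step_arm --pt "-0.008 0.0387 0 0" --pt "-0.008 0.0387 0 0" --pt "-0.008 0.0387 0 0" --pt "-0.008 0.0387 0 0" --pt "-0.008 0.0387 0 0" --pt "-0.008 0.0387 0 0" --pt "-0.008 0.0387 0 0" --pt "-0.008 0.0387 0 0"

```text
time: 25.03
tcp_pos: [0.4979, -0.1384, 0.1409]
tool_rot: [-3.142, -0.001, -0.51]
contact_force: [0.8, -0.9, 0.0]
gripper_width: 0.0336
gripper_force: 30.1
```

Call:
step_arm --pt "-0.008 0.0387 0 0" --pt "-0.008 0.0387 0 0" --pt "-0.008 0.0387 0 0" --pt "-0.008 0.0387 0 0" --pt "-0.0073 0.0383 0 0" --pt "0 0 0 -7.06" --pt "0 0 0 -7.06" --pt "0 0 0 -7.06"

```text
time: 25.7
tcp_pos: [0.3701, -0.2875, 0.1408]
tool_rot: [3.141, -0.001, -0.137]
contact_force: [-0.7, -0.2, -0.7]
gripper_width: 0.0335
gripper_force: 30.1
```

Call:
step_arm --pt "0 0 0 -7.06" --pt "0 0 0 -7.06" --pt "0 0 0 -7.06" --pt "0 0 0 -7.06" --pt "0 0 0 -7.06" --pt "0 0 0 -7.06" --pt "0 0 0 -7.06" --pt "0 0 0 -7.06"

```text
time: 26.37
tcp_pos: [0.3707, -0.2867, 0.1408]
tool_rot: [3.141, 0.0, 0.851]
contact_force: [-0.3, 1.0, 0.1]
gripper_width: 0.0339
gripper_force: 30.1
```

Call:
step_arm --pt "0 0 0 -7.06" --pt "0 0 0 -7.06" --pt "0 0 0 0" --pt "0 0 0 0" --pt "0 0 0 0"

```text
time: 26.78
tcp_pos: [0.3707, -0.2867, 0.1405]
tool_rot: [3.141, 0.0, 1.087]
contact_force: [0.9, -0.3, -0.4]
gripper_width: 0.0335
gripper_force: 30.1
```

```bash
python3 - <<'E'
from h import *
im,o=holes("wrist"); print(o)
print(togo(.3735,-.2865,.0375)); s=robot.get_state(); print(s["gripper_width"])
c=cam("wrist")
for d in robot.regions_of("wrist","cap_a_centre")[:3]: print(d["confidence"],d["extent"],p2w(c,[d["extent"][:2]],s["tcp_pos"][2]-.0165+.02))
E
```

```text
[(array([ 0.3742, -0.2847]), 0.0387), (array([ 0.5601, -0.325 ]), 0.05), (array([ 0.4102, -0.2157]), 0.0449), (array([ 0.5004, -0.2628]), 0.0605), (array([ 0.5951, -0.2338]), 0.0287)]
(array([0.0015, 0.0024, 0.1029]), np.float64(62.33083282540582), array([ 0.3707, -0.2867,  0.1404]))
0.03377526603812679
```

Call:
step_arm --pt "0.0015 0.0024 0.02 0" --pt "0 0 0.03 0" --pt "0 0 0.025 0" --pt "0 0 0.015 0" --pt "0 0 0.01 0" --pt "0 0 0.004 0" --pt "0 0 0 0" --pt "0 0 0 0"

```text
time: 27.55
tcp_pos: [0.3736, -0.2865, 0.0364]
tool_rot: [-3.142, -0.0, 1.09]
contact_force: [-1.0, -0.2, -0.7]
gripper_width: 0.0338
gripper_force: 30.5
```

Call:
step_arm --pt "0 0 0.001 0" --pt "0 0 0 0" --pt "0 0 0 0"

```text
time: 27.8
tcp_pos: [0.3737, -0.2866, 0.0355]
tool_rot: [3.141, 0.0, 1.091]
contact_force: [-0.4, -0.6, -0.7]
gripper_width: 0.0337
gripper_force: 30.5
```

Call:
step_arm --pt "0 0 0 0" --pt "0 0 0 0" --pt "0 0 0 0" --pt "0 0 0 0" --hand 60

```text
time: 28.13
tcp_pos: [0.3735, -0.2865, 0.0353]
tool_rot: [3.141, 0.0, 1.092]
contact_force: [-0.0, -0.7, 0.4]
gripper_width: 0.051
gripper_force: 0.0
```

Call:
step_arm --pt "0 0 -0.01 0" --pt "0 0 -0.025 0" --pt "0 0 -0.035 0" --pt "0 0 -0.035 0" --pt "0 0 -0.035 0" --pt "0 0 -0.02 0" --pt "0 0 0 0"

```text
time: 28.72
tcp_pos: [0.375, -0.2878, 0.1994]
tool_rot: [3.135, 0.002, 1.092]
contact_force: [0.3, -0.2, 1.1]
gripper_width: 0.0512
gripper_force: 0.0
```

```bash
python3 - <<'E'
from h import *
np.set_printoptions(precision=4,suppress=True)
im=robot.snapshot("wrist"); c=cam("wrist")
for d in robot.regions_of("wrist","cap_a_centre")[:4]:
    try: q,f=fit([c],[filled(d["mask"])],[(.0155,.027),(.018,.048)],(.36,-.31)); print(d["confidence"],d["extent"],q)
    except Exception as e: print("x",d["extent"])
print(togo(.6654,-.2535,.19))
E
```

```text
0.97 [251.7, 221.9, 26.9, 28.3] [ 0.3509 -0.3293]
(array([0.1639, 0.2436, 0.0059]), np.float64(62.54514253005611), array([ 0.3737, -0.2866,  0.1959]))
```

```bash
python3 - <<'E'
from h import *
np.set_printoptions(precision=4,suppress=True)
W=cam("wrist"); im=robot.snapshot("wrist")
for n in ["wrist"]:
    for x in [(.3735,-.2865),(.3505,-.3305)]:
        u=w2p(W,[[*x,.046]])[0].astype(int); p=im[u[1]-20:u[1]+20,u[0]-20:u[0]+20]; m=p.min(2)>150
        ys,xs=np.nonzero(m); v=u-20+[xs.mean(),ys.mean()] if len(xs) else None
        print(u,m.sum(), v is not None and p2w(W,[v],.046), im[u[1],u[0]])
T=cam("top");S=cam("side")
for z in [0,.02,.04,.06,.08]: print(z,"box",p2w(T,[[333,142],[345,102]],z).ravel(),p2w(S,[[337,272]],z),"foam",p2w(T,[[297,128]],z),p2w(S,[[343,247]],z))
E
```

```text
[253 182] 539 [[ 0.3732 -0.2865]] [230 230 228]
[253 224] 436 [[ 0.3521 -0.3293]] [228 228 226]
0 box [ 0.676  -0.33    0.7799 -0.3671] [[ 0.6911 -0.3032]] foam [[ 0.7144 -0.2423]] [[ 0.7155 -0.2478]]
0.02 box [ 0.6702 -0.3254  0.7719 -0.3618] [[ 0.6868 -0.3098]] foam [[ 0.7078 -0.2397]] [[ 0.7106 -0.2556]]
0.04 box [ 0.6645 -0.3209  0.7638 -0.3564] [[ 0.6824 -0.3164]] foam [[ 0.7012 -0.2371]] [[ 0.7056 -0.2634]]
0.06 box [ 0.6587 -0.3163  0.7558 -0.351 ] [[ 0.678 -0.323]] foam [[ 0.6946 -0.2345]] [[ 0.7007 -0.2712]]
0.08 box [ 0.653  -0.3118  0.7477 -0.3456] [[ 0.6736 -0.3296]] foam [[ 0.688  -0.2318]] [[ 0.6957 -0.2791]]
```

Both caps are confirmed in their holes. Now the bottle: I hover above it.

Call:
step_arm --pt "0.0205 0.0305 0 0" --pt "0.0205 0.0305 0 0" --pt "0.0205 0.0305 0 0" --pt "0.0205 0.0305 0 0" --pt "0.0205 0.0305 0 0" --pt "0.0205 0.0305 0 0" --pt "0.0205 0.0305 0 0" --pt "0.0204 0.0301 0 0" --hand 72

```text
time: 29.53
tcp_pos: [0.6664, -0.2524, 0.193]
tool_rot: [-3.139, 0.0, 1.092]
contact_force: [0.2, -1.0, 0.3]
gripper_width: 0.0618
gripper_force: 0.0
```

Call:
step_arm --pt "0 0 0 0" --pt "0 0 0 0" --pt "0 0 0 0"

```text
time: 29.78
tcp_pos: [0.6643, -0.253, 0.1933]
tool_rot: [-3.138, 0.0, 1.092]
contact_force: [-0.2, -1.9, -0.2]
gripper_width: 0.0614
gripper_force: 0.0
```

```bash
python3 - <<'E'
from h import *
np.set_printoptions(precision=4,suppress=True)
W=cam("wrist"); im=robot.snapshot("wrist")
for d in robot.regions_of("wrist","flux_bottle_centre")[:2]: print(d["confidence"],d["extent"],*fit([W],[filled(d["mask"])],PROF["flux_bottle_centre"],(.665,-.254)))
i=im.astype(int); m=((i[:,:,0]>130)&(i[:,:,1]<80)&(i[:,:,2]<80)).astype(np.uint8)
N,L,st,ce=cv2.connectedComponentsWithStats(m)
for k in range(1,N):
    if st[k,4]>15: print("red",ce[k],st[k])
print(w2p(W,[[.665,-.2535,.076],[.665,-.2535,.112]]),togo(.665,-.2535,.047))
E
```

```text
0.87 [257.1, 182.0, 41.5, 46.0] [ 0.6677 -0.2519] [ 0. -0.]
red [257.7019 194.9519] [249 190  18  11 104]
[[255.1887 189.9824]
 [255.1651 200.2448]] (array([0.0004, 0.0009, 0.1475]), np.float64(62.51039537166989), array([ 0.664 , -0.2535,  0.1945]))
```

Call:
step_arm --pt "0.0015 0.0018 0.02 0" --pt "0 0 0.03 0" --pt "0 0 0.03 0" --pt "0 0 0.025 0" --pt "0 0 0.02 0" --pt "0 0 0.012 0" --pt "0 0 0.008 0" --pt "0 0 0 0"

```text
time: 30.55
tcp_pos: [0.6666, -0.2528, 0.0492]
tool_rot: [-3.14, 0.0, 1.091]
contact_force: [-0.6, -0.1, -0.2]
gripper_width: 0.0614
gripper_force: 0.0
```

Call:
step_arm --pt "0 0 0.002 0" --pt "0 0 0 0" --pt "0 0 0 0"

```text
time: 30.8
tcp_pos: [0.6681, -0.2531, 0.0495]
tool_rot: [3.14, -0.0, 1.092]
contact_force: [0.4, -0.1, 0.1]
gripper_width: 0.0614
gripper_force: 0.0
```

Call:
step_arm --pt "0 0 0 0" --pt "0 0 0 0" --pt "0 0 0 0" --pt "0 0 0 0" --pt "0 0 0 0" --pt "0 0 0 0" --hand 25 --force 30

```text
time: 31.3
tcp_pos: [0.6679, -0.253, 0.0492]
tool_rot: [3.14, -0.0, 1.092]
contact_force: [-1.6, 0.1, 7.0]
gripper_width: 0.0386
gripper_force: 29.4
```

Call:
step_arm --pt "0 0 -0.005 0" --pt "0 0 -0.01 0" --pt "0 0 -0.02 0" --pt "0 0 -0.025 0" --pt "0 0 -0.025 0" --pt "0 0 -0.01 0" --pt "0 0 0 0"

```text
time: 31.88
tcp_pos: [0.669, -0.2535, 0.1468]
tool_rot: [3.136, -0.0, 1.092]
contact_force: [-1.0, 0.1, -0.7]
gripper_width: 0.0384
gripper_force: 30.4
```

```bash
python3 - <<'E'
from h import *
np.set_printoptions(precision=4,suppress=True)
s=robot.get_state(); dz=s["tcp_pos"][2]-.049; print(dz,s["gripper_width"],s["gripper_force"])
for n in ["side","top"]:
    robot.snapshot(n); c=cam(n)
    for d in robot.regions_of(n,"flux_bottle_centre")[:1]:
        print(n,d["confidence"],d["extent"],w2p(c,[[s["tcp_pos"][0],s["tcp_pos"][1],dz],[s["tcp_pos"][0],s["tcp_pos"][1],dz+.07]]).ravel())
print(togo(.4105,-.2152,.0595))
E
```

```text
0.09783949990055359 0.038436176056822216 30.353062134236097
side 0.66 [332.1, 225.8, 26.1, 32.9] [328.7719 233.1532 333.8627 217.5212]
(array([-0.0851, -0.2446,  0.0822]), np.float64(62.5472156152586), array([ 0.6668, -0.2524,  0.1417]))
```

Call:
step_arm --pt "-0.005 -0.0145 0 0" --pt "-0.0094 -0.027 0 0" --pt "-0.0104 -0.03 0 0" --pt "-0.0104 -0.03 0 0" --pt "-0.0104 -0.03 0 0" --pt "-0.0104 -0.03 0 0" --pt "-0.0104 -0.03 0 0" --pt "-0.0094 -0.027 0 0"

```text
time: 32.75
tcp_pos: [0.4362, -0.2183, 0.1422]
tool_rot: [-3.139, -0.0, 1.092]
contact_force: [-1.1, -0.6, -0.2]
gripper_width: 0.0387
gripper_force: 30.4
```

Call:
step_arm --pt "-0.006 -0.017 0 0" --pt "-0.0033 -0.0091 0 0" --pt "0 0 0 0" --pt "0 0 0 0" --pt "0 0 0 0"

```text
time: 33.17
tcp_pos: [0.4125, -0.216, 0.1431]
tool_rot: [3.141, -0.0, 1.092]
contact_force: [-0.1, -0.3, -0.5]
gripper_width: 0.0382
gripper_force: 30.4
```

```bash
python3 - <<'E'
from h import *
np.set_printoptions(precision=4,suppress=True)
im,o=holes("wrist"); print(o); im,o=holes("side"); print(o)
c=cam("wrist")
for k in ["bottle_well","spool_recess","tape_hub","flux_bottle_centre"]:
    for d in robot.regions_of("wrist",k)[:1]: print(k,d["confidence"],d["extent"])
print(togo(.4105,-.2152,.0595))
E
```

```text
[(array([ 0.4129, -0.2111]), 0.0444), (array([ 0.5065, -0.2451]), 0.0504)]
[(array([ 0.3515, -0.3351]), 0.0428), (array([ 0.3726, -0.29  ]), 0.0465), (array([ 0.4106, -0.2189]), 0.0519), (array([ 0.5044, -0.2024]), 0.0751)]
bottle_well 0.74 [253.9, 182.6, 104.2, 92.1]
spool_recess 0.66 [361.1, 187.7, 116.6, 101.4]
tape_hub 0.8 [349.6, 273.5, 106.0, 71.2]
flux_bottle_centre 0.57 [253.7, 250.8, 74.8, 126.8]
(array([-0.0002, -0.0012,  0.0837]), np.float64(62.56460506226583), array([ 0.4116, -0.2156,  0.1432]))
```

Call:
step_arm --pt "0 -0.001 0.01 0" --pt "0 0 0.02 0" --pt "0 0 0.02 0" --pt "0 0 0.015 0" --pt "0 0 0.01 0" --pt "0 0 0.005 0" --pt "0 0 0.002 0" --pt "0 0 0 0"

```text
time: 34.13
tcp_pos: [0.4105, -0.2151, 0.0612]
tool_rot: [-3.141, -0.0, 1.092]
contact_force: [-0.3, -0.4, -1.4]
gripper_width: 0.0387
gripper_force: 30.4
```

Call:
step_arm --pt "0 0 0.002 0" --pt "0 0 0 0" --pt "0 0 0 0" --pt "0 0 0 0"

```text
time: 34.47
tcp_pos: [0.4105, -0.2152, 0.0596]
tool_rot: [3.141, 0.0, 1.092]
contact_force: [-0.4, -0.7, -0.4]
gripper_width: 0.0387
gripper_force: 30.4
```

No contact yet, so I go down another 1 mm, release and rise.

Call:
step_arm --pt "0 0 0.001 0" --pt "0 0 0 0" --pt "0 0 0 0"

```text
time: 34.72
tcp_pos: [0.4106, -0.2152, 0.0588]
tool_rot: [3.141, 0.0, 1.092]
contact_force: [-1.0, 1.1, 11.5]
gripper_width: 0.0386
gripper_force: 31.5
```

Call:
step_arm --pt "0 0 0 0" --pt "0 0 0 0" --pt "0 0 0 0" --pt "0 0 0 0" --hand 72

```text
time: 35.05
tcp_pos: [0.4104, -0.2151, 0.0582]
tool_rot: [-3.142, -0.0, 1.092]
contact_force: [0.2, -0.0, 0.1]
gripper_width: 0.0616
gripper_force: 0.0
```

Call:
step_arm --pt "0 0 -0.015 0" --pt "0 0 -0.03 0" --pt "0 0 -0.035 0" --pt "0 0 -0.035 0" --pt "0 0 -0.03 0" --pt "-0.02 0 0 0" --pt "-0.03 0 0 0" --pt "-0.03 0 0 0"

```text
time: 35.72
tcp_pos: [0.3733, -0.2867, 0.2039]
tool_rot: [3.14, 0.0, 1.093]
contact_force: [0.5, -0.9, 0.1]
gripper_width: 0.0617
gripper_force: 0.0
```

```bash
python3 - <<'E'
from h import *
np.set_printoptions(precision=4,suppress=True)
print(robot.get_state()["tcp_pos"])
G=dict(flux_bottle_centre=[(.0205,.027),(.0205,.082),(.002,.122)],solder_spool_centre=[(.0275,.027),(.0275,.055)],cap_a_centre=[(.0155,.027),(.018,.048)],tape_roll_centre=[(.0515,.027),(.0515,.073)])
for n in ["wrist","top","side"]:
    c=cam(n); im=robot.snapshot(n)
    for k,p in G.items():
        for d in robot.regions_of(n,k)[:2]:
            if d["confidence"]<.3: continue
            try: print(n,k,round(d["confidence"],2),fit([c],[filled(d["mask"])],p,(.43,-.28))[0])
            except Exception: print(n,k,d["extent"])
E
```

```text
[ 0.3733 -0.2867  0.2039]
wrist flux_bottle_centre 0.84 [ 0.409  -0.2169]
wrist solder_spool_centre 0.59 [ 0.503  -0.2636]
wrist cap_a_centre 0.81 [ 0.3513 -0.3305]
wrist tape_roll_centre 0.92 [ 0.4555 -0.3544]
top flux_bottle_centre 0.84 [ 0.4099 -0.2145]
top solder_spool_centre 0.42 [ 0.4113 -0.2163]
top tape_roll_centre 0.98 [ 0.4685 -0.3378]
side flux_bottle_centre 0.7 [ 0.4166 -0.2306]
side solder_spool_centre 0.87 [ 0.503  -0.2652]
side cap_a_centre 0.53 [ 0.3513 -0.3317]
side tape_roll_centre 0.64 [ 0.4534 -0.3564]
```

All five items measure in place. I let things settle and hand in.

Call:
step_arm --pt "0 0 0 0" --pt "0 0 0 0" --pt "0 0 0 0" --pt "0 0 0 0" --pt "0 0 0 0" --pt "0 0 0 0"

```text
time: 36.97
tcp_pos: [0.3735, -0.2861, 0.2032]
tool_rot: [-3.142, -0.0, 1.092]
contact_force: [-0.0, -0.4, 0.0]
gripper_width: 0.0616
gripper_force: 0.0
```

```bash
python3 -c "
from rig import robot
print(robot.finish_job())"
```

```text
the job is handed in; nothing more can be done
None
```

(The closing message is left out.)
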